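# Shut a sample tub and show its front seam to the inspection camera

### The job

One of the two small grey sample tubs with white lids still has its lid ajar: press that lid down until it lies level and fully shut while the tub stands on the table. Then pick this tub up and hold it in the air before the inspection camera, its front face (the one under the lid's thumb tab) centred on the lens axis 12 cm from the lens and squarely facing it, lid side up, leaned back to match the camera's downward tilt. Finish holding it there, still, with only the gripper carrying it; leave the other tub, the lidded cup and the tape roll where they are and do not touch the camera.

Things in the scene. Friction and masses are not known exactly. Their poses are not given: they have to be found in the camera images.
- tub: the tub to handle: plain grey, white lid, hollow, rectangular, flat upright 3 mm walls; 84 mm long (x), 58 mm wide (y), 60 mm high shut (walls 56, lid 4), about 0.15 kg. Origin: centre of its underside, z up, +x to its front face (thumb tab at its top; the lid opens there), -x to the hinge. At the start the front looks roughly away from the robot. Grip the long side walls, 58 mm apart
- tub_lid (a joint): angle of that lid, rad: 0 = level, fully shut; positive = front raised; starts 0.25 to 0.55. The lid (84 x 56 x 4 mm, 9 mm thumb tab at its front) is hinged on the tub's back rim, x = -42 mm, z = 56 mm of the tub, hinge line along y. Stiff hinge: the lid stays where left; about 2 N pressed down on its front half shuts it
- tub_front (a point): centre of the tub's front face, at x = +42 mm, y = 0, z = 30 mm of the tub: the point to bring to view_point
- tub_back (a point): centre of the tub's back face, at x = -42 mm, y = 0, z = 30 mm of the tub
- shut_tub: the other tub, of the same make and size, its lid already shut; same origin and axes. Leave it
- camera_head: grey inspection camera, 60 x 50 x 46 mm, black lens, on a 0.36 m post 95 mm behind the lens (base plate 130 x 140 mm). Origin: middle of the lens front, 270 mm above the table. It looks along its -x, roughly to the robot and 0.35 rad (20 degrees) down; y is level, z is the picture's up. A tub well presented has its x, y, z parallel to the camera's x, y, z
- view_point (a point): point in the air on the lens axis, 120 mm in front of the lens, where the middle of the tub's front face has to be
- deli_cup: off-white round lidded cup, 74 mm wide, 68 mm high, at the left; origin at the centre of its underside. Leave it
- tape_1: roll of tape lying flat, 104 mm wide, 25 mm high, at the right; origin at the centre of its underside. Leave it
Things that resemble listed ones, but are neither listed nor needed, are in the scene too. What is shaped like the tub but green is not meant.

How it is judged:
By the outcome, as a careful person would: the job done as asked, in the order asked, and still so for the second after the job is handed in, while the arm keeps its last pose, push and grip.
It also fails if it takes over 51 s, if anything falls off the work surface, if the arm or the gripper's body presses on something with over 40 N, if the wrist force passes 120 N, or if a joint passes its speed limit or range.

### The arm

A 6-joint arm with a two-finger parallel gripper is mounted at the origin on a cart in front of the work surface, level with it; the furniture and walls round the work are solid. World frame = base frame: x ahead of the robot, y to its left, z up, the work surface at z = 0. Lengths are in m, angles in degrees, forces in N, time in s.
With the tool pointing down it reaches from about 0.375 to 0.925 m from the base axis. Payload 5.7 kg.
Tool frame: the origin (TCP) lies midway between the tips of the shut fingers; the grasp point (between the pads) lies 19 mm behind it; z points along the fingers, x is the direction in which the jaws open and shut, and the axes are right-handed (so a half turn about z gives the same grasp; the last joint's range is limited). The gripper opens to 85 mm and grips with 20 to 120 N. Pads are 22 mm wide; open, the fingers measure 114 mm over their backs; the gripper's body (76 mm by 85 mm) begins 54 mm behind the grasp point. The pads swing forward as they close: fully open they stand 13 mm farther back than shut.
Start: joints at [-74.204, 20.558, 86.54, -0, 72.909, -6.595], TCP at [0.229, -0.555, 0.231] pointing down, gripper open.
Joint ranges: [-170.27, 170.27], [-57.76, 135], [12.27, 136.19], [-55.21, 235.2], [11.17, 155.16], [-170.74, 170.74]. Speed limits (degrees/s): [136.94, 136.94, 180, 180, 180, 180].

### API

Orientations are given as [roll, pitch, yaw] about the fixed x, y, z axes, in that order (R = Rz(yaw) Ry(pitch) Rx(roll)).
In Python, from bench import * gives the robot as it stands. The module is installed in compiled form; this text tells all that it offers.
- The arm moves only by the tool play_rows, never from a script. Its argument "series" is a list of rows, each a list of 3 entries, a list of its own where there are three numbers: the turn, a rotation vector about the tool's x, y, z each as a share of 1.5 rad, from -1 to 1, then the shift along the tool's x, y, z each as a share of 30 mm, from -1 to 1, then the opening, from -1 (shut) to 1 (fully open), so that 0 is half open. In form: [[[rx, ry, rz], [tx, ty, tz], jaw], ...]. A call has 1 to 12 rows; each row shifts and turns the commanded pose from where the row before left it, along the tool's axes as they then stand; what a row does not reach is not made up. A row lasts 1/12 s, in which the tool goes at most 41.7 mm and 7.16 degrees, less where a joint would pass 70% of its speed; a pose out of reach is approached as far as the arm can. A call with a number of a shift or a turn outside -1 to 1 is refused whole. A call with a gripper value outside its range is refused whole. The fingers move at their own pace and stop on an object; the grip force is fixed at half the most. Time passes only in rows, so rows that do not move let the fingers close. It gives the time, the measured TCP pose, the force and the opening at its end, in the units of the state.
- get_state(): the state, without advancing time (a new reading comes with each control period).
- read_camera(name): name is "scene" or "top" or "wrist"; returns the picture (384x512x3 uint8, red, green, blue); there is no depth.
- camera_info(name): a dict with "fx", "fy", "cx", "cy" (pixels), "dist_coeffs" ([k1, k2, p1, p2, k3] as OpenCV has them; the pictures are not rectified), "pose" (4x4, takes a point from camera to world coordinates); the wrist camera has in their place "mount" (4x4, takes a point from camera to tool coordinates, whose origin is the TCP and whose axes are the tool frame's). Camera axes: x right, y up, looking along -z (the intrinsics and any distortion apply to the point x, -y, -z); pixel columns grow to the right and rows downward; lengths in m; the calibration is good to about 2 mm. A picture is of the moment at which its call begins: read the wrist's pose just before it. camera_info takes no time and is no camera call.
- job_done(): hands the job in, once; it reports no verdict.
The state is a dict: "t": time; "q": joint angles; "qvel": joint speeds; "effort": joint torques, N m; "position": TCP position; "tcp_rot": TCP orientation; "contact_force": force on the tool from outside, world axes, zero at the start; "wrist_torque": the same for the moment, N m; "gripper_width": finger opening in m.
Only numpy, scipy, OpenCV 4.12 (cv2) and the standard library are available. Lean on these libraries where they do the work, as an engineer would, in place of code of your own. Each camera call takes 0.05 s, during which the arm holds its last target.

## Working session

There is one attempt and no reset: what is moved stays moved. The work goes in short steps, Python scripts to look and compute and a tool call to move; the robot and the scene stay as the last step left them, time stands still between calls to the robot, and variables do not carry over. Pictures are saved under pics/ and viewed, and the job is handed in when it is done.

Besides the shell and the picture viewer there is one more tool, called after ">>>" in YAML: its name, and indented under it one key for each argument. play_rows: Moves the arm, as the interface text tells. Its arguments: {"type":"object","properties":{"series":{"type":"array"}},"required":["series"]}

```bash
mkdir -p pics; python3 - <<'E'
from bench import *
import cv2,numpy as np
s=get_state(); print(s)
for n in ["scene","top","wrist"]:
    i=camera_info(n); print(n,i)
    im=read_camera(n); cv2.imwrite(f"pics/{n}0.png",im[:,:,::-1])
E
```

```text
{'t': 0.0, 'q': array([-7.42054363e+01,  2.05983533e+01,  8.66001318e+01, -1.27707302e-03,
        7.29072073e+01, -6.59354928e+00]), 'qvel': array([-0.02385393,  0.01227888,  0.0744981 , -0.03316657,  0.12850771,
        0.01328802]), 'effort': array([ 1.25538361e-03, -5.27609754e+01, -2.78615731e+01,  1.53895085e-04,
        1.34074906e-02,  8.34836925e-06]), 'position': array([ 0.22833673, -0.55411343,  0.23044163]), 'tcp_rot': array([-1.79989076e+02,  1.05133345e-01, -6.76115005e+01]), 'contact_force': array([-0.39570957,  0.62358669,  0.80844186]), 'wrist_torque': array([-0.04893015,  0.02511029, -0.0156568 ]), 'gripper_width': 0.08497233386569511}
scene {'fx': 407.96496484085725, 'fy': 407.96496484085725, 'cx': 253.53011583261062, 'cy': 191.1788518147399, 'dist_coeffs': array([0.02457307, 0.        , 0.        , 0.        , 0.        ]), 'pose': array([[-0.78416482,  0.39861944, -0.47559233, -0.01987763],
       [-0.62053122, -0.51006225,  0.59563202,  0.81188153],
       [-0.00515119,  0.76219357,  0.64732869,  1.02325739],
       [ 0.        ,  0.        ,  0.        ,  1.   
[... 302 characters left out ...]
5442,  0.00412735,  0.03226445],
       [ 0.00283477,  0.06534498,  0.99785871,  1.36570051],
       [ 0.        ,  0.        ,  0.        ,  1.        ]])}
wrist {'fx': 284.85099063894063, 'fy': 284.85099063894063, 'cx': 259.8993690174077, 'cy': 192.8897228801225, 'dist_coeffs': array([0.00418011, 0.        , 0.        , 0.        , 0.        ]), 'mount': array([[ 9.99999487e-01, -1.00668448e-03,  1.12367030e-04,
         6.65849363e-04],
       [-9.30057932e-04, -9.56459763e-01, -2.91862736e-01,
        -7.46635084e-02],
       [ 4.01288231e-04,  2.91862482e-01, -9.56460209e-01,
        -1.42220751e-01],
       [ 0.00000000e+00,  0.00000000e+00,  0.00000000e+00,
         1.00000000e+00]])}
```

View pics/scene0.png

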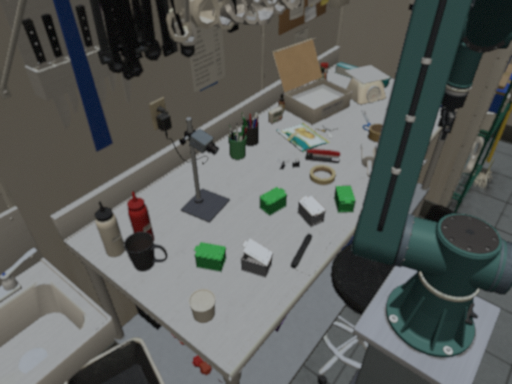

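View pics/top0.png

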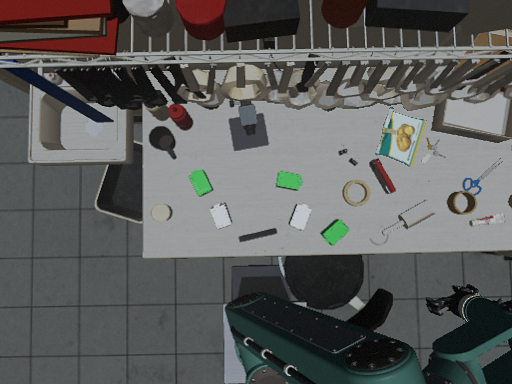

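View pics/wrist0.png

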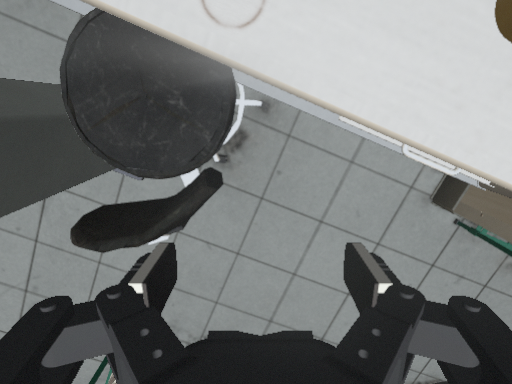

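The grey, white-lidded candidates are A at scene (257,257) / top (221,216), and B at scene (312,209) / top (300,217). The rest are green. I'll enlarge both.

```bash
python3 - <<'E'
import cv2,numpy as np
s=cv2.imread("pics/scene0.png");t=cv2.imread("pics/top0.png")
r=lambda im,x,y,w=32:cv2.resize(im[y-w:y+w,x-w:x+w],(390,290*390//290),interpolation=cv2.INTER_CUBIC)[:, :]
a=np.hstack([r(s,257,257),r(s,312,209)]);b=np.hstack([r(t,221,216,22),r(t,300,217,22)])
cv2.imwrite("pics/c1.png",a);cv2.imwrite("pics/c2.png",b)
c=t[90:250,200:320];cv2.imwrite("pics/c3.png",cv2.resize(s[110:290,150:390],(800,600),interpolation=cv2.INTER_CUBIC))
E
```

```text
(no output)
```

View pics/c1.png

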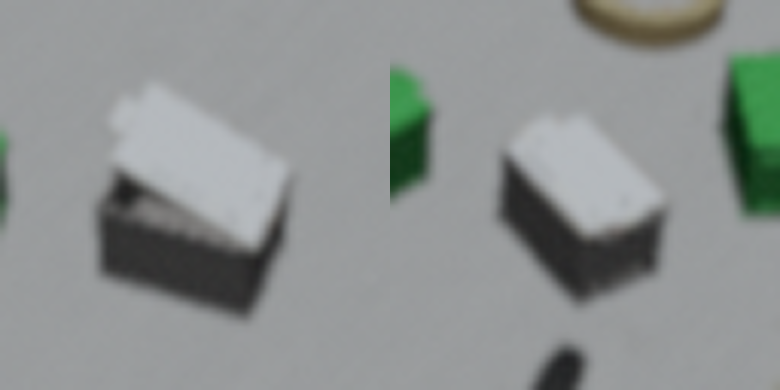

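View pics/c2.png

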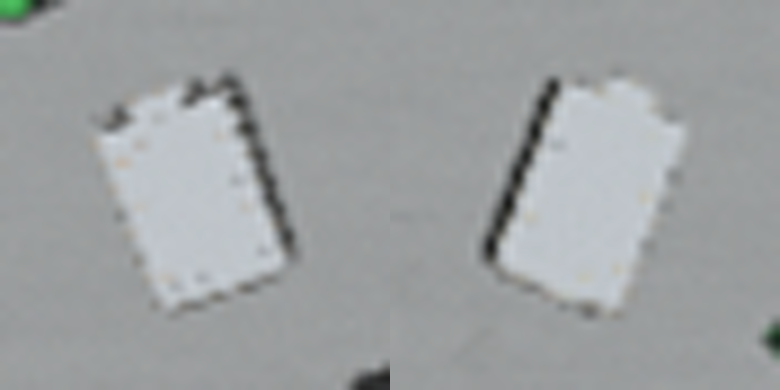

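View pics/c3.png

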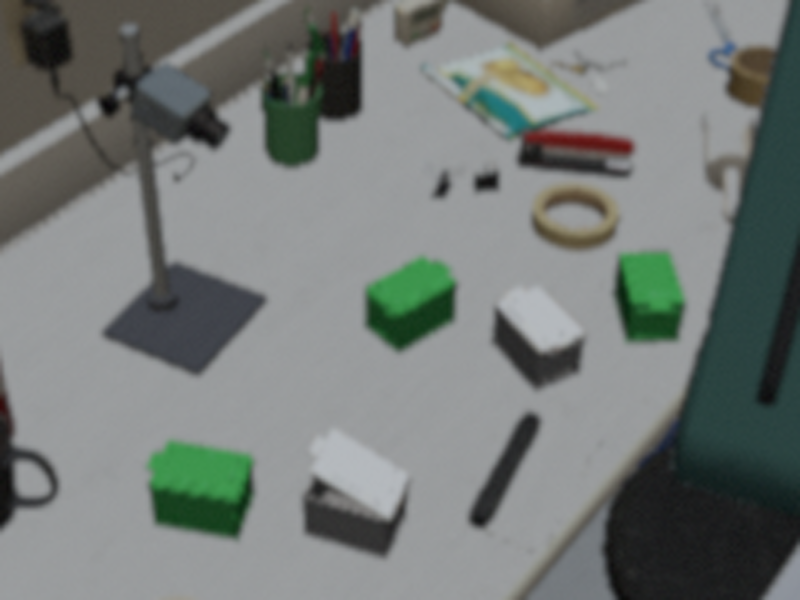

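A at scene (257,257) is the one: its lid is raised at the front with a dark gap, while B's lid lies flat. Next, a rough localisation of A and the inspection camera.

```bash
cat > h.py <<'E'
import cv2,numpy as np
from scipy.spatial.transform import Rotation as Ro
from bench import *
def tcpT(s):
    T=np.eye(4);T[:3,:3]=Ro.from_euler('xyz',s['tcp_rot'],degrees=True).as_matrix();T[:3,3]=s['position'];return T
def cam(n,s=None):
    i=camera_info(n);K=np.array([[i['fx'],0,i['cx']],[0,i['fy'],i['cy']],[0,0,1]])
    P=i['pose'] if 'pose' in i else tcpT(s)@i['mount']
    return K,np.array(i['dist_coeffs']),P
def ray(c,uv):
    K,d,P=c;u=cv2.undistortPoints(np.array([[uv]],float),K,d)[0,0]
    v=P[:3,:3]@np.array([u[0],-u[1],-1.]);return P[:3,3],v/np.linalg.norm(v)
def onz(c,uv,z):
    o,v=ray(c,uv);return o+v*(z-o[2])/v[2]
def tri(rs):
    A=0;b=0
    for o,v in rs:
        M=np.eye(3)-np.outer(v,v);A=A+M;b=b+M@o
    p=np.linalg.solve(A,b);return p,[np.linalg.norm((np.eye(3)-np.outer(v,v))@(p-o))*1e3 for o,v in rs]
def proj(c,p):
    K,d,P=c;q=np.linalg.inv(P)@np.append(p,1);q=q[:3]*[1,-1,-1]
    return cv2.projectPoints(q[None],np.zeros(3),np.zeros(3),K,d)[0][0,0]
E
python3 - <<'E'
from h import *
np.set_printoptions(precision=4,suppress=True)
T=cam("top");S=cam("scene")
f=390/44
def t(x,y):return (199+x/f-.5,194+y/f-.5)
L=onz(T,t(163,310),.058);R=onz(T,t(292,260),.058);print('A back',L,R,np.linalg.norm(L-R))
rt=onz(T,t(235,75),.056);print('A right rim front',rt, rt-R,np.degrees(np.arctan2(*(rt-R)[1::-1])),np.linalg.norm(rt-R))
# green dims scene back corners of base plate: c3 scale 3.333
s=lambda x,y:(150+x/3.3333-.5,110+y/3.3333-.5)
for p in [(103,332),(180,263),(267,297),(198,373)]: print('plate',onz(S,s(*p),0.008))
print('lens', tri([ray(S,s(222,132)),ray(T,(248,131))]))
print('post base',onz(S,s(163,303),.01))
E
python3 - <<'E'
import cv2
t=cv2.imread('pics/top0.png')
cv2.imwrite('pics/c4.png',cv2.resize(t[95:155,220:280],(600,600),interpolation=cv2.INTER_CUBIC))
E
```

```text
A back [0.4413 0.1717 0.058 ] [0.4611 0.1171 0.058 ] 0.058102849901713036
A right rim front [0.5395 0.1401 0.056 ] [ 0.0784  0.023  -0.002 ] 16.379035778985287 0.08174051205301687
plate [0.8739 0.1218 0.008 ]
plate [ 0.8892 -0.0159  0.008 ]
plate [ 0.7702 -0.033   0.008 ]
plate [0.7479 0.1044 0.008 ]
lens (array([0.7517, 0.0432, 0.2827]), [np.float64(4.691206322602318), np.float64(4.691206322602416)])
post base [0.8539 0.0483 0.01  ]
```

View pics/c4.png

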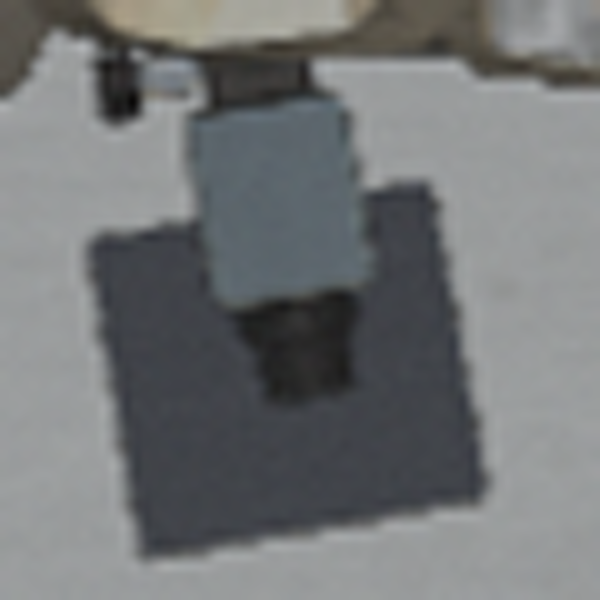

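```bash
cat >> h.py <<'E'
def Rrpy(r,p,y): return Ro.from_euler('xyz',[r,p,y],degrees=True).as_matrix()
def sim(R,p,rows):
    R=R.copy();p=p.copy()
    for tu,sh,j in rows:
        p=p+R@(np.array(sh)*.03); R=R@Ro.from_rotvec(np.array(tu)*1.5).as_matrix()
    return R,p
def plan(R0,p0,R1,p1,n,dec=2,jaw=1):
    rv=Ro.from_matrix(R0.T@R1).as_rotvec()/n/1.5; rows=[];R=R0.copy();p=p0.copy()
    for k in range(n):
        tu=np.round(rv,3); sh=np.round(R.T@(p0+(p1-p0)*(k+1)/n-p)/.03,dec)
        rows.append([tu.tolist(),sh.tolist(),jaw]); R,p=sim(R,p,rows[-1:])
    return rows,R,p
def show(rows):
    import json
    for i in range(0,len(rows),12): print(json.dumps(rows[i:i+12]).replace(' ',''))
E
python3 - <<'E'
from h import *
T=tcpT(get_state())
R1=Rrpy(180,0,106.4)
rows,R,p=plan(T[:3,:3],T[:3,3],R1,np.array([.47,.15,.2]),26,jaw=-1)
show(rows);print(p,Ro.from_matrix(R).as_euler('xyz',degrees=True))
E
```

```text
[[[-0.0,-0.0,-0.078],[-0.72,-0.63,0.04],-1],[[-0.0,-0.0,-0.078],[-0.64,-0.71,0.04],-1],[[-0.0,-0.0,-0.078],[-0.55,-0.78,0.04],-1],[[-0.0,-0.0,-0.078],[-0.45,-0.84,0.04],-1],[[-0.0,-0.0,-0.078],[-0.36,-0.88,0.04],-1],[[-0.0,-0.0,-0.078],[-0.25,-0.92,0.04],-1],[[-0.0,-0.0,-0.078],[-0.14,-0.95,0.04],-1],[[-0.0,-0.0,-0.078],[-0.03,-0.95,0.04],-1],[[-0.0,-0.0,-0.078],[0.09,-0.95,0.04],-1],[[-0.0,-0.0,-0.078],[0.19,-0.94,0.04],-1],[[-0.0,-0.0,-0.078],[0.3,-0.9,0.04],-1],[[-0.0,-0.0,-0.078],[0.4,-0.87,0.05],-1]]
[[[-0.0,-0.0,-0.078],[0.51,-0.81,0.04],-1],[[-0.0,-0.0,-0.078],[0.59,-0.75,0.04],-1],[[-0.0,-0.0,-0.078],[0.68,-0.67,0.04],-1],[[-0.0,-0.0,-0.078],[0.75,-0.59,0.04],-1],[[-0.0,-0.0,-0.078],[0.81,-0.5,0.04],-1],[[-0.0,-0.0,-0.078],[0.87,-0.4,0.04],-1],[[-0.0,-0.0,-0.078],[0.91,-0.29,0.04],-1],[[-0.0,-0.0,-0.078],[0.93,-0.19,0.04],-1],[[-0.0,-0.0,-0.078],[0.95,-0.07,0.04],-1],[[-0.0,-0.0,-0.078],[0.96,0.03,0.04],-1],[[-0.0,-0.0,-0.078],[0.94,0.15,0.04],-1],[[-0.0,-0.0,-0.078],[0.92,0.25,0.04],-1]]
[[[-0.0,-0.0,-0.078],[0.88,0.36,0.04],-1],[[-0.0,-0.0,-0.078],[0.84,0.46,0.04],-1]]
[0.46985252 0.14998694 0.20002667] [ 1.79999162e+02 -8.53331334e-02  1.06683623e+02]
```

>>> play_rows:
  series:
    - [[0, 0, -0.078], [-0.72, -0.63, 0.04], -1]
    - [[0, 0, -0.078], [-0.64, -0.71, 0.04], -1]
    - [[0, 0, -0.078], [-0.55, -0.78, 0.04], -1]
    - [[0, 0, -0.078], [-0.45, -0.84, 0.04], -1]
    - [[0, 0, -0.078], [-0.36, -0.88, 0.04], -1]
    - [[0, 0, -0.078], [-0.25, -0.92, 0.04], -1]
    - [[0, 0, -0.078], [-0.14, -0.95, 0.04], -1]
    - [[0, 0, -0.078], [-0.03, -0.95, 0.04], -1]
    - [[0, 0, -0.078], [0.09, -0.95, 0.04], -1]
    - [[0, 0, -0.078], [0.19, -0.94, 0.04], -1]
    - [[0, 0, -0.078], [0.3, -0.9, 0.04], -1]
    - [[0, 0, -0.078], [0.4, -0.87, 0.05], -1]

```text
t: 1.15
position: [0.34, -0.2283, 0.2165]
tcp_rot: [-180.0, -0.0, 13.2]
contact_force: [0.3, 0.6, -0.2]
gripper_width: 0.0
```

>>> play_rows:
  series:
    - [[0, 0, -0.078], [0.51, -0.81, 0.04], -1]
    - [[0, 0, -0.078], [0.59, -0.75, 0.04], -1]
    - [[0, 0, -0.078], [0.68, -0.67, 0.04], -1]
    - [[0, 0, -0.078], [0.75, -0.59, 0.04], -1]
    - [[0, 0, -0.078], [0.81, -0.5, 0.04], -1]
    - [[0, 0, -0.078], [0.87, -0.4, 0.04], -1]
    - [[0, 0, -0.078], [0.91, -0.29, 0.04], -1]
    - [[0, 0, -0.078], [0.93, -0.19, 0.04], -1]
    - [[0, 0, -0.078], [0.95, -0.07, 0.04], -1]
    - [[0, 0, -0.078], [0.96, 0.03, 0.04], -1]
    - [[0, 0, -0.078], [0.94, 0.15, 0.04], -1]
    - [[0, 0, -0.078], [0.92, 0.25, 0.04], -1]

```text
t: 2.15
position: [0.4516, 0.0968, 0.2021]
tcp_rot: [-180.0, -0.0, 93.6]
contact_force: [0.8, 0.6, -0.3]
gripper_width: -0.0001
```

>>> play_rows:
  series:
    - [[0, 0, -0.078], [0.88, 0.36, 0.04], -1]
    - [[0, 0, -0.078], [0.84, 0.46, 0.04], -1]
    - [[0, 0, 0], [0, 0, 0], -1]
    - [[0, 0, 0], [0, 0, 0], -1]
    - [[0, 0, 0], [0, 0, 0], -1]

```text
t: 2.57
position: [0.4693, 0.1491, 0.1995]
tcp_rot: [-179.9, 0.0, 106.6]
contact_force: [-0.3, -0.4, -0.8]
gripper_width: -0.0
```

```bash
python3 - <<'E'
from h import *
s=get_state();print(s['t'],s['position'],s['tcp_rot'],s['q'],s['contact_force'])
im=read_camera("wrist");cv2.imwrite("pics/w1.png",im[:,:,::-1]);np.save("w1.npy",tcpT(s))
E
```

```text
2.5667 [0.46933951 0.14914446 0.19947662] [-1.79922118e+02  1.01953564e-02  1.06644648e+02] [ 9.60148243e+00  1.37343276e+01  1.01767492e+02 -2.17773404e-02
  6.45742259e+01 -9.70337960e+01] [-0.32221242 -0.44875163 -0.83714063]
```

View pics/w1.png

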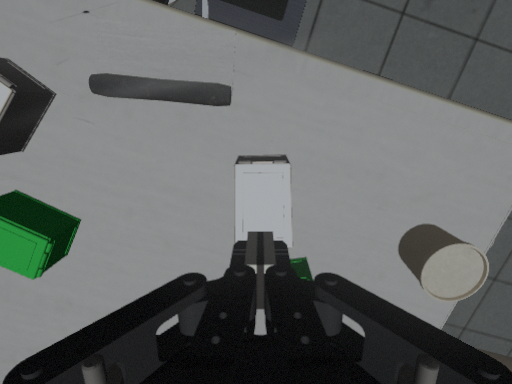

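The wrist view shows tub A: hinge edge at rows 155–164, columns 236–290, with the lid's front hidden under the gripper tips near (262,240). I'll enlarge it and measure.

```bash
python3 - <<'E'
from h import *
im=cv2.imread("pics/w1.png");cv2.imwrite("pics/w1c.png",cv2.resize(im[145:255,215:315],(545,600),interpolation=cv2.INTER_CUBIC))
E
```

```text
(no output)
```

View pics/w1c.png

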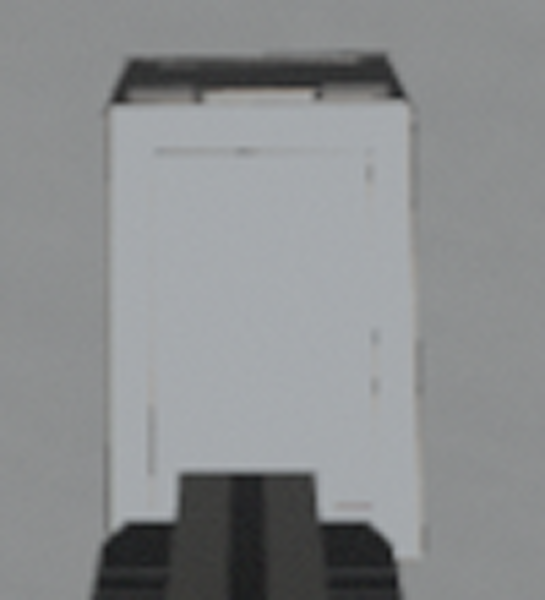

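```bash
python3 - <<'E'
from h import *
np.set_printoptions(precision=4,suppress=True)
s=dict(get_state());C=cam("wrist",s);f=5.4545
t=lambda x,y:(215+x/f-.5,145+y/f-.5)
def rep(n,a,b,z):
    L=onz(C,t(*a),z);R=onz(C,t(*b),z);d=R-L;print(n,L,R,'len',np.linalg.norm(d),'yaw',np.degrees(np.arctan2(d[0],-d[1])) , 'mid',(L+R)/2)
rep('base',(128,61),(388,54),0); rep('lidback',(110,104),(411,100),.058)
# lid front corner: triangulate wrist (right front corner) with scene/top : c1 left scene crop scale 390/64 origin (225,225); 
g=390/64; sc=lambda x,y:(225+x/g-.5,225+y/g-.5)
print('front-right(image) lid corner', tri([ray(C,t(422,556)),ray(cam("scene"),sc(113,165))]))
print('other front corner scene only', [onz(cam("scene"),sc(150,82),z) for z in(.08,.09,.1)])
E
```

```text
base [0.4606 0.1181 0.    ] [0.4427 0.1727 0.    ] len 0.057471316663742965 yaw -161.79587337062318 mid [0.4516 0.1454 0.    ]
lidback [0.4588 0.1185 0.058 ] [0.4422 0.1717 0.058 ] len 0.05569706135512731 yaw -162.5738909823259 mid [0.4505 0.1451 0.058 ]
front-right(image) lid corner (array([0.5148, 0.1942, 0.0922]), [np.float64(0.3603437609405041), np.float64(0.36034376094050297)])
other front corner scene only [array([0.543 , 0.1308, 0.08  ]), array([0.537, 0.138, 0.09 ]), array([0.5311, 0.1452, 0.1   ])]
```

>>> play_rows:
  series:
    - [[0, 0, -0.009], [0.03, 0.6, 0.83], -1]
    - [[0, 0, 0], [0.03, 0.6, 0.83], -1]
    - [[0, 0, 0], [0.03, 0.58, 0.83], -1]
    - [[0, 0, 0], [0, 0, 0.4], -1]
    - [[0, 0, 0], [0, 0, 0.4], -1]
    - [[0, 0, 0], [0, 0, 0.4], -1]
    - [[0, 0, 0], [0, 0, 0.4], -1]
    - [[0, 0, 0], [0, 0, 0.2], -1]
    - [[0, 0, 0], [0, 0, 0], -1]

```text
t: 3.37
position: [0.5192, 0.1666, 0.0702]
tcp_rot: [-179.9, -0.0, 107.3]
contact_force: [-0.9, 0.3, -0.0]
gripper_width: 0.0002
```

>>> play_rows:
  series:
    - [[0, 0, 0], [0, 0, 0.15], -1]
    - [[0, 0, 0], [0, 0, 0.1], -1]
    - [[0, 0, 0], [0, 0, 0.07], -1]
    - [[0, 0, 0], [0, 0, 0], -1]

```text
t: 3.7
position: [0.5203, 0.1678, 0.0616]
tcp_rot: [180.0, -0.0, 107.4]
contact_force: [-0.8, -0.1, -0.1]
gripper_width: 0.0002
```

```bash
python3 - <<'E'
from h import *
s=get_state();print(s['t'],s['position'],s['contact_force'])
im=read_camera("scene");cv2.imwrite("pics/s2.png",cv2.resize(im[215:295,210:310,::-1],(750,600),interpolation=cv2.INTER_CUBIC))
E
```

```text
3.7 [0.52033894 0.16777697 0.06160606] [-0.80258618 -0.08791579 -0.09055777]
```

View pics/s2.png

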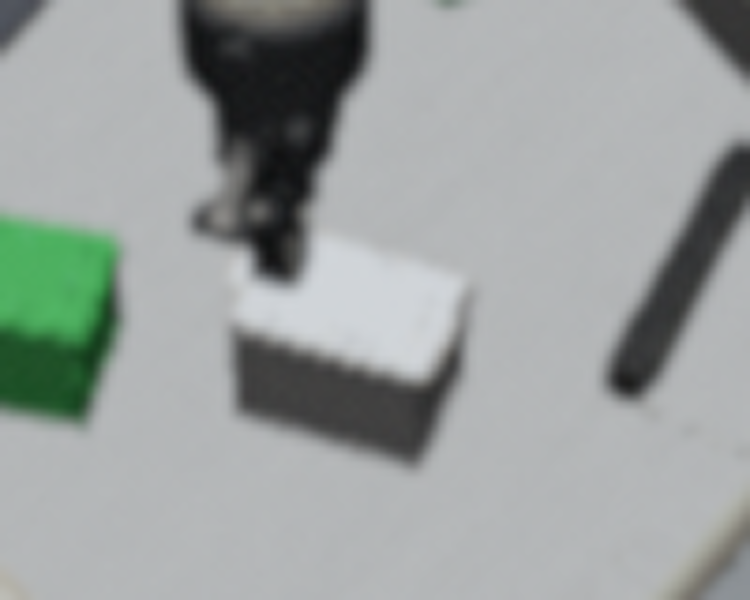

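The lid is nearly level: the gap along the side at (240–420, 340–385) is closed. I'll press gently until the force rises, so it is fully shut.

>>> play_rows:
  series:
    - [[0, 0, 0], [0, 0, 0.07], -1]
    - [[0, 0, 0], [0, 0, 0], -1]

```text
t: 3.92
position: [0.5204, 0.168, 0.0598]
tcp_rot: [180.0, -0.0, 107.5]
contact_force: [0.0, -1.8, 5.2]
gripper_width: -0.0001
```

>>> play_rows:
  series:
    - [[0, 0, 0], [0, 0, 0.05], -1]
    - [[0, 0, 0], [0, 0, 0], -1]

```text
t: 4.08
position: [0.5205, 0.168, 0.0592]
tcp_rot: [179.9, 0.0, 107.5]
contact_force: [-3.0, -0.8, 14.4]
gripper_width: 0.0
```

>>> play_rows:
  series:
    - [[0, 0, 0], [0, 0, -0.5], -1]
    - [[0, 0, 0], [0, 0, -1], 0]
    - [[0, 0, 0], [0, -0.6, -1], 1]
    - [[0, 0, 0], [0, -0.6, -1], 1]
    - [[0, 0, 0], [0, -0.6, -0.5], 1]
    - [[0, 0, 0], [0, 0, 0], 1]
    - [[0, 0, 0], [0, 0, 0], 1]
    - [[0, 0, 0], [0, 0, 0], 1]

```text
t: 4.75
position: [0.469, 0.1518, 0.1775]
tcp_rot: [180.0, -0.0, 107.5]
contact_force: [0.1, -0.1, -0.6]
gripper_width: 0.0831
```

```bash
python3 - <<'E'
from h import *
s=get_state();print(s['t'],s['position'],s['tcp_rot'],s['gripper_width']);np.save("w3.npy",tcpT(s))
im=read_camera("wrist");cv2.imwrite("pics/w3.png",im[:,:,::-1])
im=read_camera("scene");cv2.imwrite("pics/s3.png",im[:,:,::-1]);cv2.imwrite("pics/s3c.png",cv2.resize(im[215:295,210:310,::-1],(750,600),interpolation=cv2.INTER_CUBIC))
E
```

```text
4.75 [0.46904644 0.15180385 0.1775435 ] [ 1.79974300e+02 -7.25651509e-03  1.07459512e+02] 0.08305197554388086
```

View pics/w3.png

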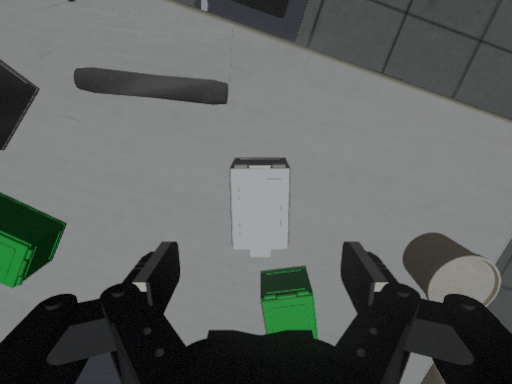

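View pics/s3c.png

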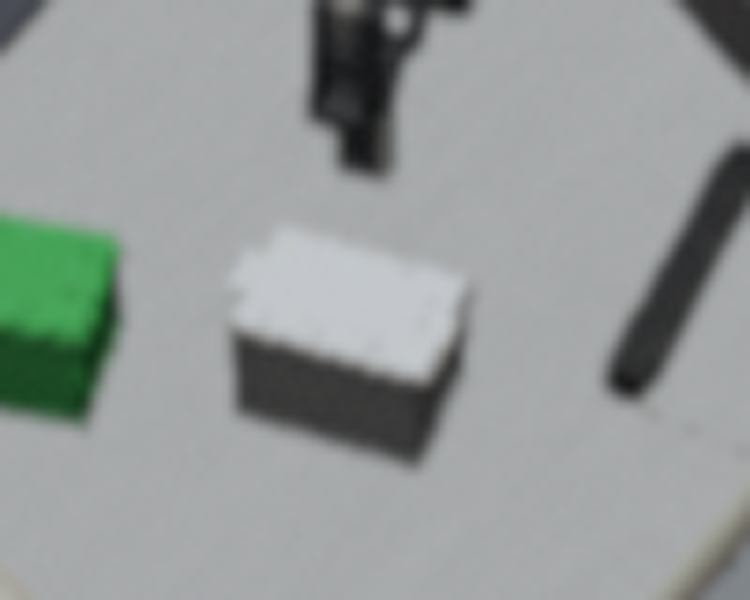

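The lid now lies level. In the wrist view its corners are near (231,168), (289,168), (289,248), (232,249). I'll measure it by mask, at the lid height.

```bash
python3 - <<'E'
from h import *
np.set_printoptions(precision=4,suppress=True)
im=cv2.imread("pics/w3.png");s=get_state();C=cam("wrist",s)
h=cv2.cvtColor(im,cv2.COLOR_BGR2HSV);print(im[200,260],im[200,200])
cv2.imwrite("pics/w3c.png",cv2.resize(im[150:265,220:300],(417,600),interpolation=cv2.INTER_CUBIC))
m=(im.min(2)>im[200,200].max()+6).astype(np.uint8)
m[:, :222]=0;m[:,300:]=0;m[:160]=0;m[248:]=0
m=cv2.morphologyEx(m,cv2.MORPH_CLOSE,np.ones((5,5)))
cs=max(cv2.findContours(m,0,cv2.CHAIN_APPROX_NONE)[0],key=cv2.contourArea)[:,0].astype(float)
p=np.array([onz(C,q,.06)[:2] for q in cs],np.float32)
r=cv2.minAreaRect(p*1000);print(cv2.contourArea(cs.astype(np.float32)),r,cs.min(0),cs.max(0))
E
```

```text
[166 163 159] [135 135 132]
4381.5 ((488.4319763183594, 157.2449188232422), (82.9498519897461, 55.047515869140625), 17.506006240844727) [231. 166.] [288. 247.]
```

View pics/w3c.png

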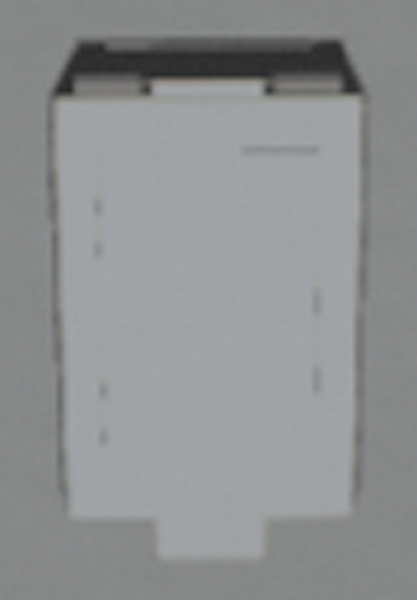

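```bash
python3 - <<'E'
from h import *
np.set_printoptions(precision=4,suppress=True)
C=cam("wrist",get_state());t=lambda x,y:(220+x/5.2125-.5,150+y/5.217-.5)
P=[onz(C,t(*q),.06) for q in [(70,516),(352,516),(366,95),(53,97)]]
print(P,sum(P)/4);f=(P[0]+P[1])/2-(P[2]+P[3])/2;print(np.linalg.norm(f),np.degrees(np.arctan2(f[1],f[0])))
E
```

```text
[array([0.5376, 0.1444, 0.06  ]), array([0.5212, 0.1965, 0.06  ]), array([0.4421, 0.1718, 0.06  ]), array([0.4591, 0.1188, 0.06  ])] [0.49   0.1579 0.06  ]
0.0827301461288108 17.706914423088737
```

>>> play_rows:
  series:
    - [[0, 0, 0], [-0.03, 0.72, 0.5], 1]
    - [[0, 0, 0], [0, 0, 1], 1]
    - [[0, 0, 0], [0, 0, 1], 1]
    - [[0, 0, 0], [0, 0, 0.8], 1]
    - [[0, 0, 0], [0, 0, 0], 1]

```text
t: 5.27
position: [0.486, 0.1566, 0.0737]
tcp_rot: [-179.4, -0.1, 107.5]
contact_force: [-1.0, 0.1, 0.7]
gripper_width: 0.0852
```

>>> play_rows:
  series:
    - [[0, 0, 0], [0, 0, 0.8], 1]
    - [[0, 0, 0], [0, 0, 0.7], 1]
    - [[0, 0, 0], [0, 0, 0.5], 1]
    - [[0, 0, 0], [0, 0, 0], 1]
    - [[0, 0, 0], [0, 0, 0], 1]

```text
t: 5.68
position: [0.4895, 0.1573, 0.0187]
tcp_rot: [-179.9, -0.0, 107.5]
contact_force: [0.0, 0.1, 0.3]
gripper_width: 0.0854
```

>>> play_rows:
  series:
    - [[0, 0, 0], [0, 0, 0.2], 1]
    - [[0, 0, 0], [0, 0, 0], 0.3]
    - [[0, 0, 0], [0, 0, 0], -1]
    - [[0, 0, 0], [0, 0, 0], -1]
    - [[0, 0, 0], [0, 0, 0], -1]
    - [[0, 0, 0], [0, 0, 0], -1]

```text
t: 6.18
position: [0.4903, 0.1574, 0.0139]
tcp_rot: [179.9, 0.0, 107.5]
contact_force: [-0.8, -0.4, 6.0]
gripper_width: 0.0576
```

>>> play_rows:
  series:
    - [[0, 0, 0], [0, 0, -0.3], -1]
    - [[0, 0, 0], [0, 0, -0.7], -1]
    - [[0, 0, 0], [0, 0, -1], -1]
    - [[0, 0, 0], [0, 0, -1], -1]
    - [[0, 0, 0], [0, 0, 0], -1]
    - [[0, 0, 0], [0, 0, 0], -1]

```text
t: 6.68
position: [0.491, 0.1575, 0.1051]
tcp_rot: [179.7, 0.0, 107.5]
contact_force: [-0.5, 0.6, -1.5]
gripper_width: 0.057
```

```bash
python3 - <<'E'
from h import *
s=get_state();print(s['t'],s['position'],s['tcp_rot'],s['gripper_width'],s['contact_force'])
im=read_camera("scene");cv2.imwrite("pics/s4.png",cv2.resize(im[110:290,150:390,::-1],(800,600),interpolation=cv2.INTER_CUBIC));cv2.imwrite("pics/s4r.png",im[:,:,::-1])
im=read_camera("wrist");cv2.imwrite("pics/w4.png",im[:,:,::-1])
E
```

```text
6.6833 [0.49098707 0.15754188 0.10505824] [1.79746709e+02 2.64476819e-02 1.07460532e+02] 0.05701628585309804 [-0.49805963  0.63327412 -1.49231221]
```

View pics/s4.png

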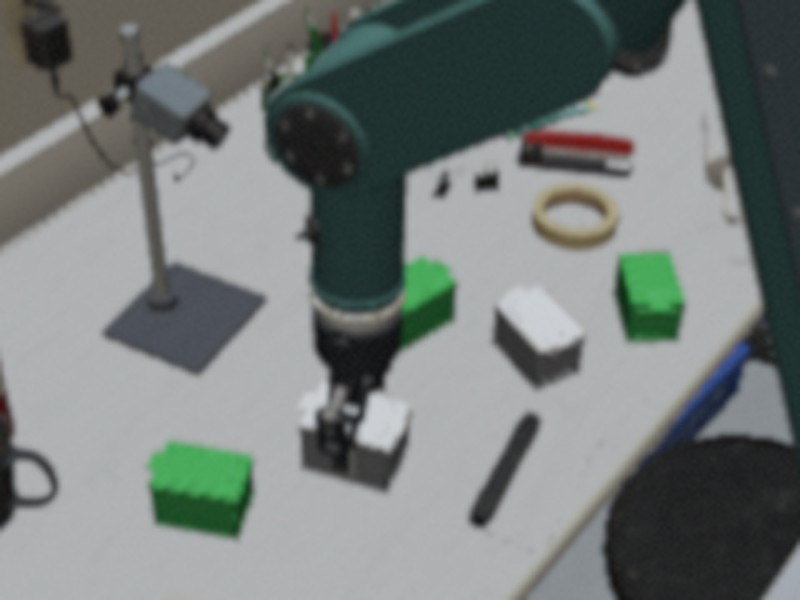

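View pics/w4.png

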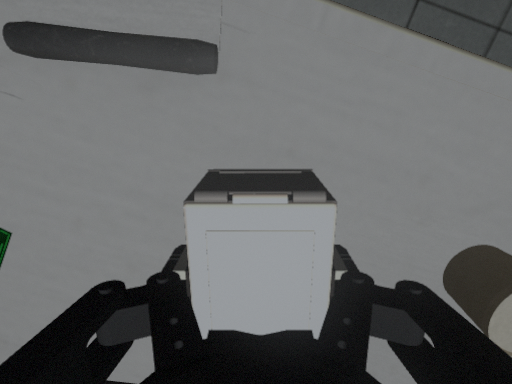

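The tub is lifted and held (opening 57 mm). Next: the in-hand offset from the wrist view, and the inspection camera's pose from the unobstructed first pictures.

```bash
python3 - <<'E'
from h import *
np.set_printoptions(precision=4,suppress=True)
C=camera_info("wrist");K,d,_=cam("wrist",get_state());Ct=(K,d,C['mount'])
for q,z in [((185.5,203),-.046),((335.5,203),-.046),((208,170),.0139),((313,170),.0139)]: print('tool frame',onz(Ct,q,z))
T=cam("top");S=cam("scene")
for n,c,box in (("top0",T,(225,255,105,155)),("scene0",S,(175,235,185,225))):
    im=cv2.imread(f"pics/{n}.png");x0,x1,y0,y1=box
    if n=="top0": x0,x1=222,275
    g=im.max(2).astype(int);m=np.zeros(g.shape,np.uint8);m[y0:y1,x0:x1]=(g[y0:y1,x0:x1]<110)
    m=cv2.morphologyEx(m,cv2.MORPH_CLOSE,np.ones((5,5)))
    cs=max(cv2.findContours(m,0,cv2.CHAIN_APPROX_NONE)[0],key=cv2.contourArea)[:,0].astype(float)
    p=np.array([onz(c,q,.006)[:2] for q in cs],np.float32)*1000
    print(n,cs.min(0),cs.max(0),cv2.minAreaRect(p));
im=cv2.imread("pics/scene0.png");cv2.imwrite("pics/c5.png",cv2.resize(im[115:220,175:240],(371*1,600),interpolation=cv2.INTER_CUBIC))
cv2.imwrite("pics/c6.png",cv2.resize(im[115:163,170:230],(750,600),interpolation=cv2.INTER_CUBIC))
E
```

```text
tool frame [-0.0271 -0.0407 -0.046 ]
tool frame [ 0.0264 -0.0408 -0.046 ]
tool frame [-0.0296 -0.0397  0.0139]
tool frame [ 0.0291 -0.0397  0.0139]
top0 [229. 105.] [268. 150.] ((839.35205078125, 51.73173141479492), (176.50994873046875, 139.18630981445312), 8.76757526397705)
scene0 [181. 185.] [229. 221.] ((839.1525268554688, 44.228172302246094), (165.92489624023438, 150.9117431640625), 8.733587265014648)
```

View pics/c6.png

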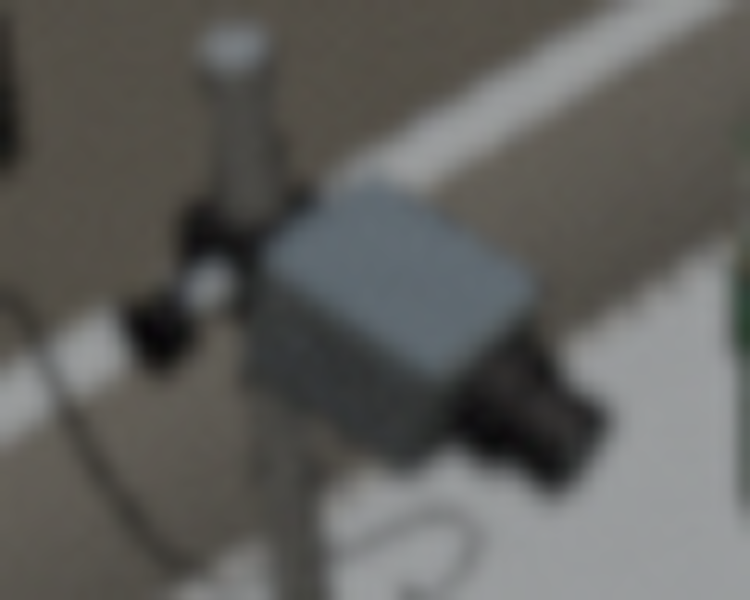

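View pics/c5.png

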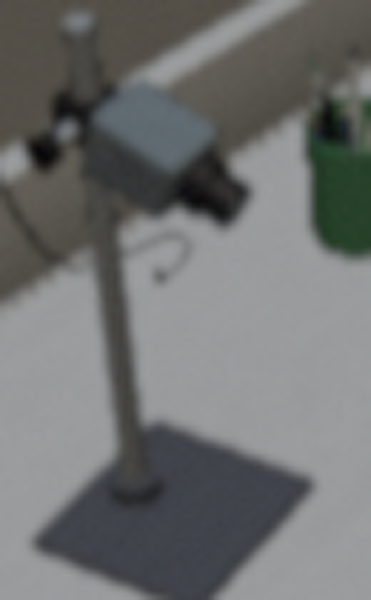

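```bash
python3 - <<'E'
from h import *
np.set_printoptions(precision=4,suppress=True)
T=cam("top");S=cam("scene")
t=lambda x,y:(220+x/10-.5,95+y/10-.5); s=lambda x,y:(170+x/12.5-.5,115+y/12.5-.5)
u=np.array([np.cos(np.radians(8.7)),np.sin(np.radians(8.7)),0])
print('top rim->lens',onz(T,t(308,400),.282)+u*.0044)
print('scene lens @.27',onz(S,s(578,450),.27), onz(S,s(570,446),.27))
k=371/65;c=lambda x,y:(175+x/k-.5,115+y/(600/105)-.5)
pb=onz(S,c(134,490),.012);print('post base scene',pb,'->lens',pb-u*.095)
pt=onz(S,c(77,22),.36);print('post top scene',pt,'->lens',pt-u*.095)
pl=[onz(S,c(*q),.006) for q in [(33,545),(158,420),(314,485),(200,605)]]
pt=[onz(T,t(*q),.006) for q in [(145,555),(92,240),(432,185),(487,500)]]
for n,p in(('scene',pl),('top',pt)):
    p=np.array(p);print(n,p.mean(0),[ (round(float(np.linalg.norm(p[i]-p[i-1])),4),round(float(np.degrees(np.arctan2(*(p[i]-p[i-1])[1::-1])))%90,2)) for i in range(4)])
# head top front edge corners in top view, top face
hz=[onz(T,t(*q),.30) for q in [(218,305),(368,285)]];print(hz,np.mean(hz,0),np.linalg.norm(hz[0]-hz[1]),np.degrees(np.arctan2(*(hz[0]-hz[1])[1::-1]))-90)
E
```

```text
top rim->lens [0.7488 0.0396 0.282 ]
scene lens @.27 [0.7559 0.0347 0.27  ] [0.7587 0.0346 0.27  ]
post base scene [0.8541 0.0501 0.012 ] ->lens [0.7602 0.0358 0.012 ]
post top scene [0.8536 0.0494 0.36  ] ->lens [0.7597 0.035  0.36  ]
scene [0.8225 0.0436 0.006 ] [(0.1245, 11.95), (0.1417, 9.64), (0.1285, 6.69), (0.1302, 7.92)]
top [0.8173 0.0479 0.006 ] [(0.1364, 8.12), (0.1278, 8.55), (0.1365, 8.24), (0.1281, 8.52)]
[array([0.7709, 0.0662, 0.3   ]), array([0.7763, 0.0196, 0.3   ])] [0.7736 0.0429 0.3   ] 0.04693324635026992 6.605117972437313
```

Estimates of the lens from the far cameras spread by about 10 mm (x 0.749 to 0.760), so I'll look at it closely with the wrist camera while holding the tub clear.

```bash
python3 - <<'E'
from h import *
T=tcpT(get_state())
rows,R,p=plan(T[:3,:3],T[:3,3],Rrpy(180,0,10),np.array([.60,-.045,.36]),15,jaw=-1)
show(rows);print(p,Ro.from_matrix(R).as_euler('xyz',degrees=True))
E
```

```text
[[[-0.0,0.0,0.076],[-0.5,0.1,-0.57],-1],[[-0.0,0.0,0.076],[-0.49,0.16,-0.57],-1],[[-0.0,0.0,0.076],[-0.47,0.21,-0.58],-1],[[-0.0,0.0,0.076],[-0.44,0.26,-0.57],-1],[[-0.0,0.0,0.076],[-0.4,0.31,-0.57],-1],[[-0.0,0.0,0.076],[-0.37,0.36,-0.57],-1],[[-0.0,0.0,0.076],[-0.33,0.39,-0.57],-1],[[-0.0,0.0,0.076],[-0.28,0.43,-0.58],-1],[[-0.0,0.0,0.076],[-0.22,0.46,-0.57],-1],[[-0.0,0.0,0.076],[-0.18,0.49,-0.57],-1],[[-0.0,0.0,0.076],[-0.12,0.49,-0.57],-1],[[-0.0,0.0,0.076],[-0.06,0.51,-0.57],-1]]
[[[-0.0,0.0,0.076],[-0.0,0.51,-0.58],-1],[[-0.0,0.0,0.076],[0.06,0.51,-0.57],-1],[[-0.0,0.0,0.076],[0.11,0.5,-0.57],-1]]
[ 0.59999742 -0.04488132  0.36001151] [-1.79994701e+02  4.95089129e-02  9.47973533e+00]
```

>>> play_rows:
  series:
    - [[0, 0, 0.076], [-0.5, 0.1, -0.57], -1]
    - [[0, 0, 0.076], [-0.49, 0.16, -0.57], -1]
    - [[0, 0, 0.076], [-0.47, 0.21, -0.58], -1]
    - [[0, 0, 0.076], [-0.44, 0.26, -0.57], -1]
    - [[0, 0, 0.076], [-0.4, 0.31, -0.57], -1]
    - [[0, 0, 0.076], [-0.37, 0.36, -0.57], -1]
    - [[0, 0, 0.076], [-0.33, 0.39, -0.57], -1]
    - [[0, 0, 0.076], [-0.28, 0.43, -0.58], -1]
    - [[0, 0, 0.076], [-0.22, 0.46, -0.57], -1]
    - [[0, 0, 0.076], [-0.18, 0.49, -0.57], -1]
    - [[0, 0, 0.076], [-0.12, 0.49, -0.57], -1]
    - [[0, 0, 0.076], [-0.06, 0.51, -0.57], -1]

```text
t: 7.78
position: [0.5774, -0.005, 0.3073]
tcp_rot: [-179.8, 0.2, 28.7]
contact_force: [0.5, 0.3, -1.5]
gripper_width: 0.0578
```

>>> play_rows:
  series:
    - [[0, 0, 0.076], [0, 0.51, -0.58], -1]
    - [[0, 0, 0.076], [0.06, 0.51, -0.57], -1]
    - [[0, 0, 0.076], [0.11, 0.5, -0.57], -1]
    - [[0, 0, 0], [0, 0, 0], -1]
    - [[0, 0, 0], [0, 0, 0], -1]
    - [[0, 0, 0], [0, 0, 0], -1]

```text
t: 8.28
position: [0.5993, -0.0441, 0.3579]
tcp_rot: [-179.9, 0.2, 9.6]
contact_force: [-0.1, 0.2, -1.9]
gripper_width: 0.0574
```

```bash
python3 - <<'E'
from h import *
s=get_state();print(s['t'],s['position'],s['tcp_rot'],s['gripper_width'],s['contact_force']);np.save("w5.npy",tcpT(s))
im=read_camera("wrist");cv2.imwrite("pics/w5.png",im[:,:,::-1])
E
```

```text
8.2833 [ 0.59929414 -0.0441186   0.35791664] [-179.88091458    0.2234309     9.62583502] 0.057417932797087 [-0.12253449  0.16086135 -1.91891331]
```

View pics/w5.png

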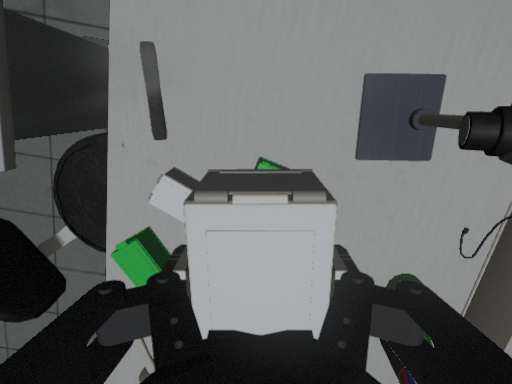

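>>> play_rows:
  series:
    - [[0, 0, 0], [0, 0.5, -1], -1]
    - [[0, 0, 0], [0, 0.5, -1], -1]
    - [[0, 0, 0], [0, 0, -0.3], -1]
    - [[0, 0, 0], [0, 0, 0], -1]
    - [[0, 0, 0], [0, 0, 0], -1]
    - [[0, 0, 0], [0, 0, 0], -1]

```text
t: 8.83
position: [0.6044, -0.0732, 0.4269]
tcp_rot: [-179.9, 0.2, 9.6]
contact_force: [-0.9, 0.3, -1.3]
gripper_width: 0.0575
```

```bash
python3 - <<'E'
from h import *
s=get_state();print(s['t'],s['position'],s['tcp_rot'],s['gripper_width'],s['contact_force']);np.save("w6.npy",tcpT(s))
im=read_camera("wrist");cv2.imwrite("pics/w6.png",im[:,:,::-1]);print(im.shape)
a=cv2.imread("pics/w5.png");b=cv2.imread("pics/w6.png")
cv2.imwrite("pics/w5c.png",cv2.resize(a[55:175,352:512],(800,600),interpolation=cv2.INTER_CUBIC))
cv2.imwrite("pics/w6c.png",cv2.resize(b[40:160,352:512],(800,600),interpolation=cv2.INTER_CUBIC))
E
```

```text
8.8333 [ 0.60437149 -0.0731737   0.42692339] [-179.87935776    0.19924897    9.55787227] 0.057532977652910676 [-0.86890346  0.27653652 -1.26403407]
(384, 512, 3)
```

View pics/w5c.png

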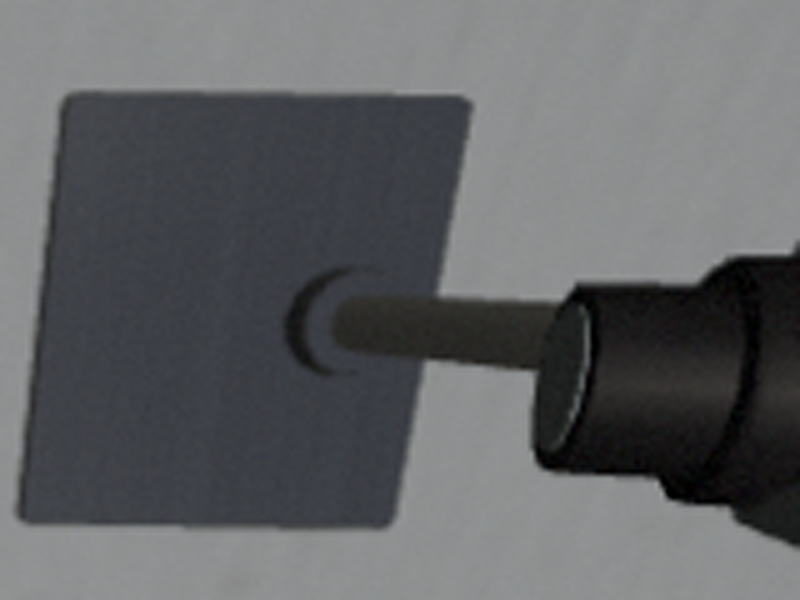

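View pics/w6c.png

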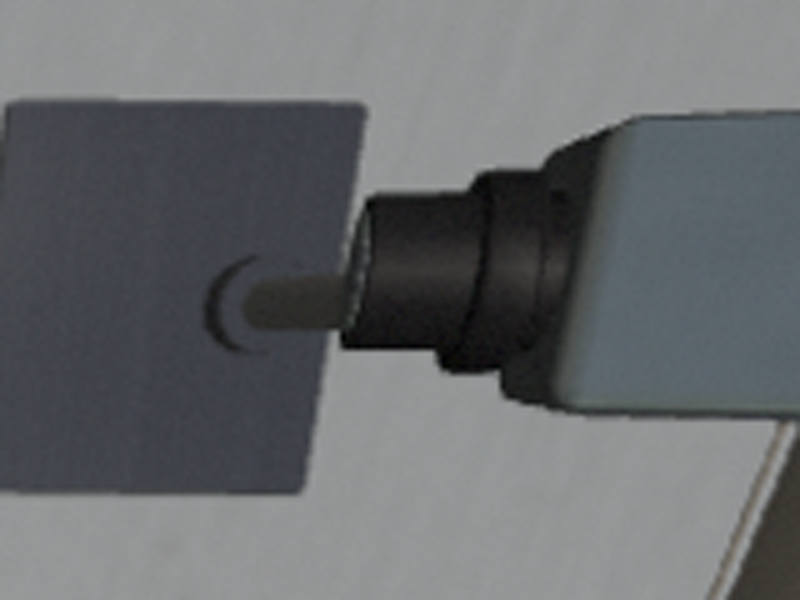

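In both views the lens face appears as a thin ellipse, centred at about (464.5,130.5) in the first and (423.5,94) in the second. Plate corners are visible too. Triangulating.

```bash
python3 - <<'E'
from h import *
np.set_printoptions(precision=4,suppress=True)
i=camera_info("wrist");K=np.array([[i['fx'],0,i['cx']],[0,i['fy'],i['cy']],[0,0,1]])
C5=(K,np.array(i['dist_coeffs']),np.load("w5.npy")@i['mount']);C6=(K,C5[1],np.load("w6.npy")@i['mount'])
a=lambda x,y:(352+x/5-.5,55+y/5-.5);b=lambda x,y:(352+x/5-.5,40+y/5-.5)
r=[ray(C5,a(564,378)),ray(C6,b(357,271))]
print('tri',tri(r)); print('z.27',onz(C5,a(564,378),.27),onz(C6,b(357,271),.27))
S=cam("scene");T=cam("top")
print('reproj scene/top of lens est',proj(S,tri(r)[0]),proj(T,tri(r)[0]))
print('tri rims', tri([ray(C5,a(578,287)),ray(C6,b(371,198))]),tri([ray(C5,a(545,468)),ray(C6,b(345,345))]))
P=np.array([onz(C5,a(*q),.006) for q in [(65,95),(472,98),(393,527),(18,521)]])
for k in range(4):
    d=P[k]-P[k-1];print(np.linalg.norm(d),np.degrees(np.arctan2(d[1],d[0]))%90)
print(P.mean(0)); pb=onz(C5,a(352,322),.012);print('post base',pb,pb-.095*np.array([np.cos(np.radians(8.4)),np.sin(np.radians(8.4)),0]))
# head top edges direction in w6: side lines
c=[ray(C6,b(*q)) for q in[(640,118),(800,111),(575,410),(800,417)]]
for j in(0,2):
    n=np.cross(c[j][1],c[j+1][1]);  # plane containing edge; edge dir=(cos y cos t, sin y cos t, sin t), t=.35
    from scipy.optimize import brentq
    f=lambda y:n@np.array([np.cos(y)*np.cos(.35),np.sin(y)*np.cos(.35),np.sin(.35)])
    try: print('head yaw',np.degrees(brentq(f,-.4,.7)))
    except Exception as e: print(e,f(-.4),f(.7))
E
```

```text
tri (array([0.7486, 0.0381, 0.2703]), [np.float64(0.18678551168850593), np.float64(0.1867855116884686)])
z.27 [0.7487 0.0379 0.27  ] [0.7489 0.0383 0.27  ]
reproj scene/top of lens est [216.6933 151.6912] [250.599  133.9981]
tri rims (array([0.7499, 0.0523, 0.2641]), [np.float64(0.3664386421276089), np.float64(0.36643864212762783)]) (array([0.7506, 0.0242, 0.2707]), [np.float64(0.2300835513652981), np.float64(0.23008355136528746)])
0.1377806662111256 8.985436233902774
0.13009510648736902 9.16454160696819
0.13866745067031336 9.205380056700491
0.13062765693416128 8.775298232103324
[0.8178 0.0488 0.006 ]
post base [0.8531 0.0542 0.012 ] [0.7592 0.0403 0.012 ]
head yaw 9.50129990550143
head yaw 8.340707574885913
```

Lens at (0.749, 0.038, 0.270): the triangulated height matches the given 270 mm and the top view agrees. Yaw is about 8.9°. Planning the presentation with a 60 mm stand-off.

```bash
cat > tgt.py <<'E'
from h import *
y=np.radians(8.9);t=.35
X=np.array([np.cos(t)*np.cos(y),np.cos(t)*np.sin(y),np.sin(t)]);Y=np.array([-np.sin(y),np.cos(y),0]);Z=np.cross(X,Y)
lens=np.array([.750,.038,.270]);vp=lens-.12*X
Rt=np.stack([X,Y,Z],1);org=vp-Rt@[.042,0,.030]
Rtool=np.stack([Y,X,-Z],1);inh=np.array([-.0003,.0018,.0139]);tcp=org-Rtool@inh
E
python3 - <<'E'
from tgt import *
T=tcpT(get_state());print(vp,org,tcp,Ro.from_matrix(Rtool).as_euler('xyz',degrees=True))
rows,R,p=plan(T[:3,:3],T[:3,3],Rtool,tcp-.06*X,17,jaw=-1)
show(rows);print(p,tcp-.06*X,Ro.from_matrix(R).as_euler('xyz',degrees=True))
E
```

```text
[0.6386325  0.02056031 0.22885226] [0.60981695 0.01604792 0.18626937] [0.60339113 0.01534532 0.19870944] [1.59946477e+02 1.27222187e-14 9.89000000e+01]
[[[-0.011,0.011,-0.06],[-0.08,-0.17,0.49],-1],[[-0.011,0.011,-0.06],[-0.08,-0.19,0.48],-1],[[-0.011,0.011,-0.06],[-0.06,-0.2,0.48],-1],[[-0.011,0.011,-0.06],[-0.05,-0.21,0.48],-1],[[-0.011,0.011,-0.06],[-0.04,-0.23,0.47],-1],[[-0.011,0.011,-0.06],[-0.03,-0.24,0.47],-1],[[-0.011,0.011,-0.06],[-0.02,-0.24,0.46],-1],[[-0.011,0.011,-0.06],[0.01,-0.26,0.46],-1],[[-0.011,0.011,-0.06],[0.01,-0.26,0.45],-1],[[-0.011,0.011,-0.06],[0.04,-0.27,0.45],-1],[[-0.011,0.011,-0.06],[0.05,-0.27,0.45],-1],[[-0.011,0.011,-0.06],[0.06,-0.27,0.44],-1]]
[[[-0.011,0.011,-0.06],[0.09,-0.28,0.44],-1],[[-0.011,0.011,-0.06],[0.1,-0.27,0.43],-1],[[-0.011,0.011,-0.06],[0.12,-0.27,0.44],-1],[[-0.011,0.011,-0.06],[0.13,-0.26,0.43],-1],[[-0.011,0.011,-0.06],[0.15,-0.26,0.43],-1]]
[0.5477521  0.00649999 0.17811011] [0.54770738 0.00662548 0.17813557] [159.67099991  -0.34151289  98.28863003]
```

>>> play_rows:
  series:
    - [[-0.011, 0.011, -0.06], [-0.08, -0.17, 0.49], -1]
    - [[-0.011, 0.011, -0.06], [-0.08, -0.19, 0.48], -1]
    - [[-0.011, 0.011, -0.06], [-0.06, -0.2, 0.48], -1]
    - [[-0.011, 0.011, -0.06], [-0.05, -0.21, 0.48], -1]
    - [[-0.011, 0.011, -0.06], [-0.04, -0.23, 0.47], -1]
    - [[-0.011, 0.011, -0.06], [-0.03, -0.24, 0.47], -1]
    - [[-0.011, 0.011, -0.06], [-0.02, -0.24, 0.46], -1]
    - [[-0.011, 0.011, -0.06], [0.01, -0.26, 0.46], -1]
    - [[-0.011, 0.011, -0.06], [0.01, -0.26, 0.45], -1]
    - [[-0.011, 0.011, -0.06], [0.04, -0.27, 0.45], -1]
    - [[-0.011, 0.011, -0.06], [0.05, -0.27, 0.45], -1]
    - [[-0.011, 0.011, -0.06], [0.06, -0.27, 0.44], -1]

```text
t: 9.88
position: [0.5643, -0.017, 0.2512]
tcp_rot: [165.3, -3.6, 72.5]
contact_force: [-0.2, -0.1, -1.1]
gripper_width: 0.0573
```

>>> play_rows:
  series:
    - [[-0.011, 0.011, -0.06], [0.09, -0.28, 0.44], -1]
    - [[-0.011, 0.011, -0.06], [0.1, -0.27, 0.43], -1]
    - [[-0.011, 0.011, -0.06], [0.12, -0.27, 0.44], -1]
    - [[-0.011, 0.011, -0.06], [0.13, -0.26, 0.43], -1]
    - [[-0.011, 0.011, -0.06], [0.15, -0.26, 0.43], -1]
    - [[0, 0, 0], [0, 0, 0], -1]
    - [[0, 0, 0], [0, 0, 0], -1]
    - [[0, 0, 0], [0, 0, 0], -1]

```text
t: 10.55
position: [0.5503, 0.0051, 0.1805]
tcp_rot: [159.5, -0.3, 98.1]
contact_force: [1.2, -0.9, -1.1]
gripper_width: 0.0574
```

```bash
cat > rem.py <<'E'
from tgt import *
np.set_printoptions(precision=4,suppress=True)
s=get_state();T=tcpT(s);print(s['t'],s['position'],s['tcp_rot'],s['gripper_width'],s['contact_force'])
print('remaining turn share',Ro.from_matrix(T[:3,:3].T@Rtool).as_rotvec()/1.5,'shift mm',T[:3,:3].T@(tcp-T[:3,3])*1000)
for n in("wrist","scene","top"):
    im=read_camera(n);cv2.imwrite(f"pics/{n}_{s['t']:.1f}.png",im[:,:,::-1])
E
python3 rem.py; ls pics
```

```text
10.55 [0.5503 0.0051 0.1805] [159.4656  -0.2658  98.07  ] 0.057435231355786105 [ 1.1984 -0.9139 -1.0691]
remaining turn share [ 0.0056  0.0004 -0.0101] shift mm [ 2.735  56.9998  1.9042]
c1.png
c2.png
c3.png
c4.png
c5.png
c6.png
s2.png
s3.png
s3c.png
s4.png
s4r.png
scene0.png
scene_10.6.png
top0.png
top_10.6.png
w1.png
w1c.png
w3.png
w3c.png
w4.png
w5.png
w5c.png
w6.png
w6c.png
wrist0.png
wrist_10.6.png
```

>>> play_rows:
  series:
    - [[0.0056, 0, -0.01], [0.09, 0.5, 0.06], -1]
    - [[0, 0, 0], [0, 0.5, 0], -1]
    - [[0, 0, 0], [0, 0.5, 0], -1]
    - [[0, 0, 0], [0, 0.4, 0], -1]
    - [[0, 0, 0], [0, 0, 0], -1]
    - [[0, 0, 0], [0, 0, 0], -1]
    - [[0, 0, 0], [0, 0, 0], -1]
    - [[0, 0, 0], [0, 0, 0], -1]

```text
t: 11.37
position: [0.6018, 0.0161, 0.1977]
tcp_rot: [160.0, 0.0, 99.0]
contact_force: [-0.8, 0.7, -1.3]
gripper_width: 0.0576
```

```bash
python3 rem.py; python3 - <<'E'
import cv2,glob
f=sorted(glob.glob('pics/scene_11*'))[-1];im=cv2.imread(f);cv2.imwrite('pics/f1.png',cv2.resize(im[110:230,160:320],(800,600),interpolation=cv2.INTER_CUBIC))
f=sorted(glob.glob('pics/top_11*'))[-1];im=cv2.imread(f);cv2.imwrite('pics/f2.png',cv2.resize(im[90:210,180:340],(800,600),interpolation=cv2.INTER_CUBIC))
f=sorted(glob.glob('pics/wrist_11*'))[-1];cv2.imwrite('pics/f3.png',cv2.imread(f))
E
```

```text
11.3667 [0.6018 0.0161 0.1977] [160.0217   0.0382  99.014 ] 0.05756691272123866 [-0.7874  0.6636 -1.2883]
remaining turn share [-0.0009 -0.      0.0014] shift mm [-1.0362  1.7177 -0.4476]
```

View pics/f1.png

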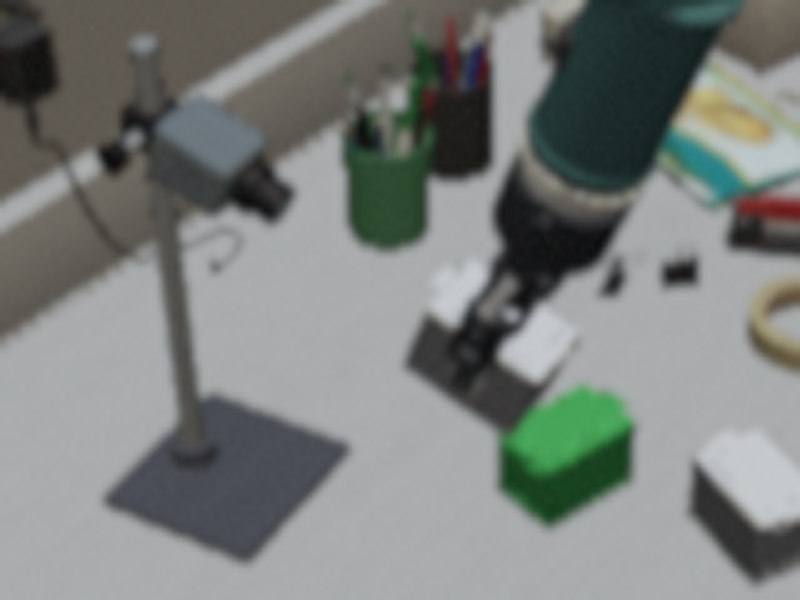

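View pics/f2.png

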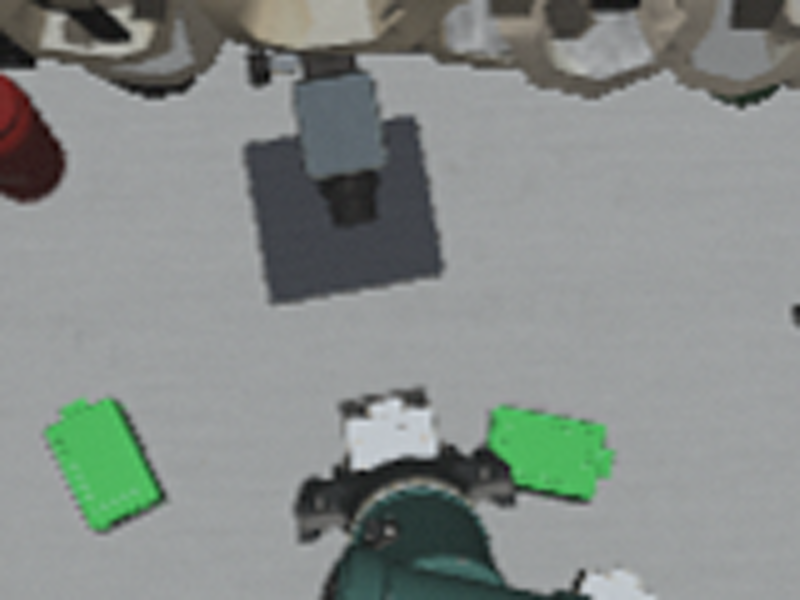

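View pics/f3.png

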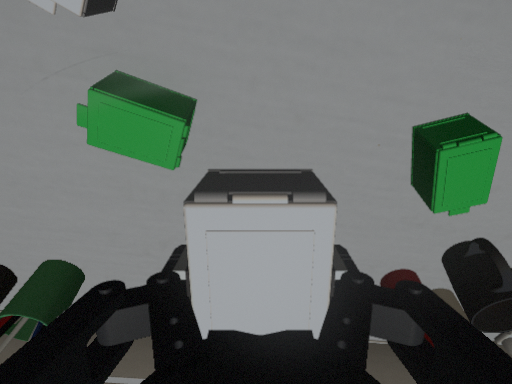

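>>> play_rows:
  series:
    - [[-0.0009, 0, 0.0014], [-0.035, 0.057, -0.015], -1]
    - [[0, 0, 0], [0, 0, 0], -1]
    - [[0, 0, 0], [0, 0, 0], -1]
    - [[0, 0, 0], [0, 0, 0], -1]
    - [[0, 0, 0], [0, 0, 0], -1]
    - [[0, 0, 0], [0, 0, 0], -1]

```text
t: 12.02
position: [0.6046, 0.0153, 0.1992]
tcp_rot: [159.9, 0.0, 98.9]
contact_force: [0.0, -0.7, -1.0]
gripper_width: 0.0573
```

```bash
python3 rem.py; python3 - <<'E'
from tgt import *
import glob
np.set_printoptions(precision=1,suppress=True)
T=tcpT(get_state());Rt=np.stack([T[:3,1],T[:3,0],-T[:3,2]],1);o=T[:3,3]+T[:3,:3]@inh
for n,(x0,x1,y0,y1),k in (("top",(240,280,160,195),15),("scene",(235,280,158,200),13)):
    c=cam(n);im=cv2.imread(sorted(glob.glob(f"pics/{n}_1[12]*"))[-1]);big=cv2.resize(im[y0:y1,x0:x1],None,fx=k,fy=k,interpolation=cv2.INTER_CUBIC)
    for q in [(.042,.028,.06),(.042,-.028,.06),(.042,.029,0),(-.042,.029,0),(-.042,.029,.056),(.051,0,.06)]:
        u=proj(c,o+Rt@np.array(q));w=((u+.5-[x0,y0])*k).astype(int);cv2.circle(big,tuple(int(v) for v in w),3,(0,0,255),-1)
    cv2.imwrite(f"pics/chk_{n}.png",big)
E
```

```text
12.0167 [0.6046 0.0153 0.1992] [159.867    0.0215  98.9164] 0.05731511095218753 [ 0.0074 -0.6947 -1.0409]
remaining turn share [0.0009 0.0002 0.0003] shift mm [ 0.2438 -1.262   0.0098]
```

View pics/chk_top.png

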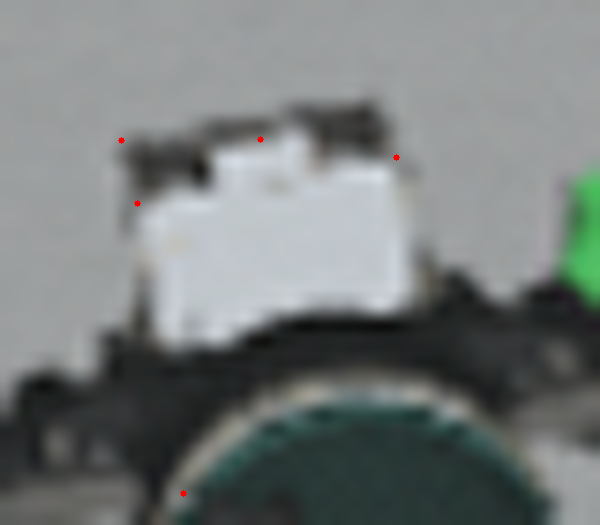

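View pics/chk_scene.png

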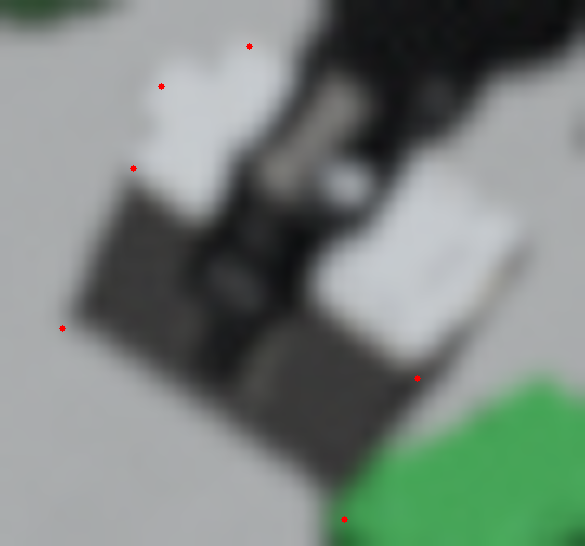

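The projected corners of the tub agree with both pictures to within about 1 px, and the wrist view is unchanged, so the tub hasn't slipped and the lid is still shut. The arm is still, so I'm handing it in.

```bash
python3 - <<'E'
from h import *
s=get_state();print(s['t'],np.abs(s['qvel']).max(),s['position'],s['gripper_width']);print(job_done())
E
```

```text
12.1667 0.09052239280532766 [0.60462419 0.01531566 0.19919011] 0.05733685624451541
the job is handed in; nothing more can be done
None
```

I pressed the lid of the ajar tub (scene pixel 257,257) shut, then picked that tub up by its long sides. It is now held in front of the inspection camera, and I handed the job in at 12.2 s.

**Lid:** I pressed until the fingertips met firm resistance, 14 N with the fingertips at 59 mm. The pictures afterwards show the lid level.

**Final pose:** The front face is within about 1.5 mm of the 12 cm view point and the orientation within about 0.2°, both against my own measurement of the camera. The arm was still and the grip steady at 57 mm, and the tub had not slipped in the hand. The arm came near nothing else, though I did not measure the other tub, the cup and the tape roll again at the end.

**Checks that disagreed:**
- **Lens distance:** the wrist and top cameras put the lens at x about 0.749 m; the scene camera put it at about 0.757 m. Working back from the post, using the stated 95 mm, gave about 0.76 m. I used 0.750 m, so the true distance could be several millimetres over 12 cm, up to about 1 cm.
- **Camera yaw:** estimates ran from 8.3° to 9.5°, with one rough edge reading at 6.6°. I used 8.9°.

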